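# Put the boxed soap away under the roll-top

## Robot

A 6-joint arm with a two-finger parallel gripper is mounted at the origin on a cart in front of the work surface, level with it; the furniture and walls round the work are solid. World frame = base frame: x ahead of the robot, y to its left, z up, the work surface at z = 0. Lengths are in m, angles in rad, forces in N, time in s.
With the tool pointing down it reaches from about 0.35 to 0.975 m from the base axis. Payload 4.9 kg.
Tool frame: the origin (TCP) lies at the very end of the fingers, on their centre line; the grasp point (between the pads) lies 19 mm behind it (ctrl.grip_point_offset is the distance from the TCP to the grasp point, in m); z points along the fingers, y is the line along which they close (so a half turn about z gives the same grasp; the last joint's range is limited). The gripper opens to 85 mm and grips with 20 to 120 N. Pads are 22 mm wide; open, the fingers measure 114 mm over their backs; the gripper's body (76 mm by 85 mm) begins 54 mm behind the grasp point. The pads swing forward as they close: fully open they stand 13 mm farther back than shut.
Start: joints at [-1.434, 0.053, 1.613, -0, 1.476, -0.119], TCP at [0.158, -0.605, 0.231] pointing down, gripper open.
Joint ranges: [-3.01, 3.01], [-1.01, 2.22], [0.06, 2.58], [-1.02, 4.17], [0.09, 2.62], [-3.14, 3.14]. Speed limits (rad/s): [2.57, 2.57, 3.14, 3.14, 3.14, 3.14].

## Interface

Orientations are given as a rotation vector (axis times angle).
In Python, from station import ctrl gives the robot as it stands.
- The arm moves only by the tool send_rows, never from a script. Its argument "rows" is a list of rows, each a list of 3 entries, a list of its own where there are three numbers: the finger opening in cm, from 0 to 8.54, then the shift along the tool's x, y, z in cm, then the turn about the tool's z in degrees. A call has 1 to 10 rows; each row shifts and turns the commanded pose from where the row before left it, along the tool's axes as they then stand; what a row does not reach is not made up. A row lasts 1/8 s, in which the tool goes at most 62.5 mm and 10.7 degrees, less where a joint would pass 70% of its speed; a pose out of reach is approached as far as the arm can. A call with a gripper value outside its range is refused whole. The fingers move at their own pace and stop on an object; "newtons" is the grip in N (left out, the last holds). Time passes only in rows, so rows that do not move let the fingers close. It gives the time, the measured TCP pose, the force, the opening and the grip force at its end, in the units of the state.
- ctrl.get_obs(): the state, without advancing time (a new reading comes with each control period).
- ctrl.get_image(name): name is "side" or "top" or "wrist"; returns a dict with "frame" (400x640x3 uint8, red, green, blue), "range_z" (400x640 float32, m along the optical axis (not along the pixel's ray), 0 where there is no reading), "fx", "fy", "cx", "cy" (pixels), "k1" (the pictures are not rectified: a ray, as slopes to the right and down, at radius r is drawn at 1 + k1 r^2 times it, then the intrinsics apply), "cam_to_world" (4x4, takes a point from camera to world coordinates). Camera axes: x right, y down, z forward; pixel columns grow to the right and rows downward; lengths in m; the calibration is good to about 2 mm. A picture is of the moment at which its call begins.
- ctrl.finish_job(): hands the job in; it is judged then, once.
The state is a dict: "t": time; "q": joint angles; "dq": joint speeds; "effort": joint torques, N m; "tool_pos": TCP position; "tool_rot": TCP orientation; "contact_force": force on the tool from outside, world axes, zero at the start; "wrist_torque": the same for the moment, N m; "opening": finger opening in m; "grip_force": force on a finger pad.
Only numpy, scipy, OpenCV 4.12 (cv2) and the standard library are available. Lean on these libraries where they do the work, as an engineer would, in place of code of your own. Each camera call takes 0.05 s, during which the arm holds its last target. There are 200 camera calls.

## Task

Roll the slatted shutter of the roll-top cabinet open by its brass pull, lay the white soap box from the counter flat on the cabinet's floor in front of the round tin, then roll the shutter fully shut again and let go. Set the box down gently, and leave the tin and the other goods where they are.

Things in the scene. Friction and masses are not known exactly. Their poses are not given: they have to be found in the camera images.
- cabinet: Fixed wooden roll-top cabinet, 262 deep (x) x 260 wide (y) x 199 high mm; end panels 12 mm thick, 236 mm apart, half-round on top (radius 131 mm round the shutter's axis). Origin: centre of its underside. -x is the front, z up. Inner floor 20 mm above the counter; front sill from x = -125 to -113 mm, top at z = 64 mm. A fixed hood covers the rear (x > +45 mm at the top).
- cabinet_axis (a point): Axis of the shutter's curved track: a horizontal line along the cabinet's y through this point, 68 mm above the counter at the cabinet's centre.
- cabinet_place (a point): Free spot for the soap box: a point on the cabinet's inner floor, 62 mm in front of the cabinet's centre. With the shutter fully open it is clear from straight above: 236 mm between the end panels, and from the sill (x = -113 mm) back to x = +10 mm.
- curtain (a joint): Shutter of wooden slats on a circular track of radius 115 mm round the axis; rad, 0 = fully shut (front edge on the sill), 1.70 = fully open (edge past the top, slats under the rear hood). Positive rolls it up and back. Stiff track: it stays wherever it is left, and may slip a little in the grip, so check that it is home; about 1 to 3 N at the pull moves it.
- curtain_grip (a point): Grip point on the brass pull amid the shutter's front rail: a tab 36 mm wide (cabinet's y), 11 to 16 mm thick, sticking out radially from 120 to 163 mm off the axis. The point is 147 mm from the axis, at (joint value + 0.07 rad) above level, from the front over the top. Pinched across its 36 mm it can turn between the fingers, so the hand may point down all the way.
- soap_center (a point): Centre (half-way up) of the plain white soap box, 56 (its x) x 78 (its y) x 26 mm high, about 0.12 kg, lying flat on the open counter left of the cabinet.
- tin: Round slip-lid tin, diameter 74, 32 mm high, origin at the centre of its underside, standing loose on the cabinet's floor at the back, about 55 mm behind the cabinet's centre. Leave it.
- balm: Small square green carton 50 x 50 x 22 mm, origin under its centre, loose on the counter near the front edge. Leave it.
- jar: Clip-top jar, 90 x 84 x 121 mm, origin under its centre, loose on the counter to the left. Leave it.
Mind the look-alikes: they are no part of the job. Of the things that look like the part that bears soap_center, the middle-sized one is meant.

How it is judged:
On the way:
1. the soap box lies inside the cabinet with the shutter rolled back (x of soap_center in the frame of cabinet between -0.115 and 0.05 m and y of soap_center in the frame of cabinet between -0.118 and 0.118 m and z of soap_center in the frame of cabinet below 0.045 m and value of joint curtain above 0.5 rad), for 0.2 s.
At the end, for the whole second after the job is handed in: The shutter is within 0.06 rad (7 mm) of fully shut, and the soap box lies flat (within 0.15 rad, centre 25 to 42 mm above the counter) on the cabinet's floor, in front of the tin, between the end panels (value of joint curtain below 0.06 rad and x of soap_center in the frame of cabinet between -0.1 and 0.01 m and y of soap_center in the frame of cabinet between -0.1 and 0.1 m and z of soap_center in the frame of cabinet between 0.025 and 0.042 m and angle between soap_center's own z axis and vertical below 0.15 rad and linear speed of tin below 0.02 m/s); the robot touches nothing.
It fails at once if the soap box is dropped or thrown (over 0.8 m/s while the fingers do not touch it) (linear speed of soap above 0.8 m/s and contact force between the fingers and soap below 0.05 N).
It fails at once if the tin in the cabinet is shifted by more than 25 mm or tipped (distance of tin from where it was at the start of the episode above 0.025 m or angle between tin's own z axis and vertical above 0.4 rad).
It fails at once if the small carton or the jar is shifted by more than 30 mm (distance of any of balm, jar from where it was at the start of the episode above 0.03 m).
It also fails if it takes over 72 s, if anything falls off the work surface, if the arm or the gripper's body presses on something with over 40 N, if the wrist force passes 120 N, or if a joint passes its speed limit or range.

## Working session

There is one attempt and no reset: what is moved stays moved. The work goes in short steps, Python scripts to look and compute and a tool call to move; the robot and the scene stay as the last step left them, time stands still between calls to the robot, and variables do not carry over. Pictures are saved under pics/ and viewed, at most 10 in all, crops included, and the job is handed in when it is done.

Besides the shell and the picture viewer there is one more tool, called after "Request:" as name(argument=value, ...) on one line, values as JSON. send_rows: Moves the arm, as the interface text tells. Its arguments: {"type":"object","properties":{"rows":{"type":"array","items":{"type":"array"}},"newtons":{"type":"number"}},"required":["rows"]}

```bash
mkdir -p pics; ls; python3 - <<'E'
from station import ctrl
import cv2,numpy as np
ims={}
for n in("top","side"):
    d=ctrl.get_image(n);np.savez(n+'0.npz',**d);ims[n]=d
    cv2.imwrite(f'pics/{n}0.png',d['frame'][:,:,::-1])
    print(n,d['fx'],d['cx'],d['cy'],d['k1'],d['cam_to_world'].round(3).tolist())
o=ctrl.get_obs();print(o)
E
```

```text
pics
top 398.42788900606575 324.01264695096313 196.78779867547036 -0.05341477011687434 [[-0.018, -0.976, 0.218, 0.239], [-1.0, 0.018, -0.002, 0.019], [-0.002, -0.218, -0.976, 1.193], [0.0, 0.0, 0.0, 1.0]]
side 411.64760395742223 311.8161387770931 203.02203733914345 -0.08890741485309582 [[0.064, -0.608, 0.792, -0.327], [-0.998, -0.029, 0.058, -0.029], [-0.012, -0.794, -0.608, 0.725], [0.0, 0.0, 0.0, 1.0]]
{'t': 0.1, 'q': array([-1.43400815e+00,  5.33146451e-02,  1.61416980e+00,  2.71999809e-05,
        1.47599779e+00, -1.18999432e-01]), 'dq': array([-0.00091676, -0.00188034, -0.00248068, -0.00090083,  0.00020755,
       -0.00027186]), 'effort': array([-1.35657894e-03, -3.94906640e+01, -3.71364570e+01, -1.79342046e-04,
        3.90363566e-03,  2.25056795e-05]), 'tool_pos': array([ 0.15805982, -0.60409665,  0.23016337]), 'tool_rot': array([-3.11406063e+00, -4.00450722e-01, -1.61191562e-05]), 'contact_force': array([-0.81436536,  1.17916118, -0.78780742]), 'wrist_torque': array([-0.01590199,  0.06411871, -0.00792418]), 'grip_force': 0.0, 'opening': 0.0854960864172788}
```

View pics/top0.png

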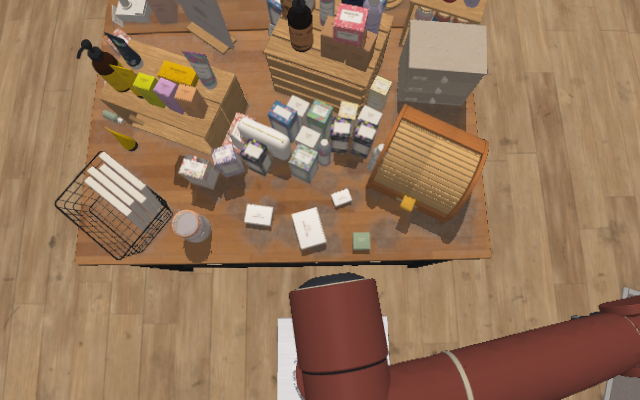

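View pics/side0.png

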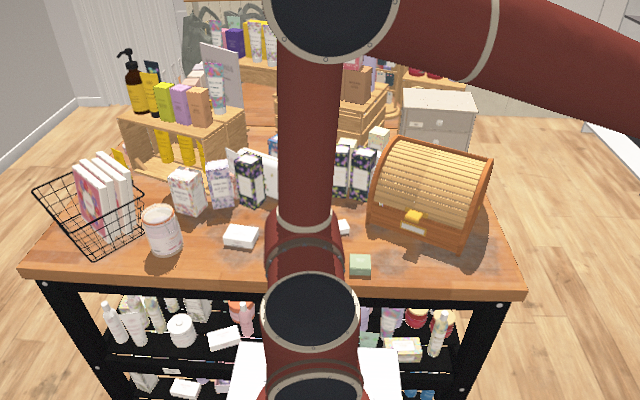

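The top view shows the cabinet at right with its pull near (408,204). The white boxes are at (259,215), (309,229) and (341,198), the green carton at (361,241) and the jar at (192,227). In the side view the pull is near (413,215).

```bash
cat > h.py <<'E'
import numpy as np,cv2
def rays(d,uv):
    uv=np.asarray(uv,float).reshape(-1,1,2)
    K=np.array([[d['fx'],0,d['cx']],[0,d['fy'],d['cy']],[0,0,1.]])
    p=cv2.undistortPoints(uv,K,np.array([float(d['k1']),0,0,0]))[:,0]
    return np.c_[p,np.ones(len(p))]
def plane(d,uv,z):
    T=d['cam_to_world'];r=rays(d,uv)@T[:3,:3].T;o=T[:3,3]
    return o+r*((z-o[2])/r[:,2])[:,None]
def cloud(d):
    v,u=np.mgrid[:400,:640];r=rays(d,np.c_[u.ravel(),v.ravel()])
    T=d['cam_to_world'];return (r*d['range_z'].reshape(-1,1)@T[:3,:3].T+T[:3,3]).reshape(400,640,3)
E
python3 - <<'E'
from h import *
from scipy.optimize import least_squares
d=dict(np.load('top0.npz'));P=cloud(d);f=d['frame'];hsv=cv2.cvtColor(f,cv2.COLOR_RGB2HSV)
# white boxes
m=((hsv[...,1]<50)&(hsv[...,2]>150)).astype(np.uint8);m[:,:235]=0;m[:,370:]=0;m[:185]=0;m[255:]=0
c,_=cv2.findContours(m,cv2.RETR_EXTERNAL,cv2.CHAIN_APPROX_NONE)
for k in c:
    if cv2.contourArea(k)<60: continue
    k=k[:,0];zz=np.median(P[k[:,1],k[:,0],2]);mm=np.zeros((400,640),np.uint8);cv2.drawContours(mm,[k.reshape(-1,1,2)],-1,1,-1)
    z=np.median(P[...,2][mm>0]);w=plane(d,k,z)
    print('white',k.mean(0),'z',z.round(4),cv2.minAreaRect((w[:,:2]*1000).astype(np.float32)))
# pull
for n in('top','side'):
    e=dict(np.load(n+'0.npz'));Q=cloud(e);h=cv2.cvtColor(e['frame'],cv2.COLOR_RGB2HSV)
    m=(h[...,0]>17)&(h[...,0]<30)&(h[...,1]>180)&(h[...,2]>150);m[:,:385]=0;m[:,435:]=0;m[:190]=0;m[235:]=0
    q=Q[m];print(n,'pull',m.sum(),np.argwhere(m).mean(0)[::-1],np.median(q,0).round(4),q.min(0).round(3),q.max(0).round(3))
    # shutter
    reg=(Q[...,0]>.45)&(Q[...,0]<.9)&(Q[...,1]<-.05)&(Q[...,1]>-.5)&(Q[...,2]>.09)&(Q[...,2]<.22)
    s=reg&(h[...,1]<150)&(h[...,0]>12)&(h[...,0]<30)&(~m)
    s[:,:375]=0;s[:110]=0
    q=Q[s];print('shutter pts',len(q),q.min(0).round(3),q.max(0).round(3))
    def res(p):  # yaw, offset c along nx, R
        return np.hypot(q[:,0]*np.cos(p[0])+q[:,1]*np.sin(p[0])-p[1],q[:,2]-.068)-p[2]
    for y0 in(-.5,.5):
        r=least_squares(res,[y0,.6,.118],loss='soft_l1',f_scale=.003);y=r.x[0]
        t=-q[:,0]*np.sin(y)+q[:,1]*np.cos(y);good=abs(r.fun)<.006
        o=Q[reg&(h[...,0]<=30)];a=-o[:,0]*np.sin(y)+o[:,1]*np.cos(y);b=o[:,0]*np.cos(y)+o[:,1]*np.sin(y)-r.x[1]
        ok=(np.hypot(b,o[:,2]-.068)<.138)&(np.hypot(b,o[:,2]-.068)>.1)
        lo,hi=np.percentile(a[ok],[.3,99.7]);tc=(lo+hi)/2
        print('fit',r.x.round(4),r.cost,good.mean(),'t',lo.round(4),hi.round(4),'axis xy',(r.x[1]*np.cos(y)-tc*np.sin(y)).round(4),(r.x[1]*np.sin(y)+tc*np.cos(y)).round(4))
E
```

```text
white [361.         240.07142857] z 0.0229 ((368.2779235839844, -90.46481323242188), (41.945274353027344, 41.256736755371094), 88.88005828857422)
white [308.53846154 227.70940171] z 0.0363 ((406.0843505859375, 63.35883712768555), (107.82014465332031, 77.7289047241211), 15.188727378845215)
white [258.35714286 214.36904762] z 0.0264 ((450.4017639160156, 213.03456115722656), (79.76678466796875, 57.36796188354492), 81.23780822753906)
white [341.         196.96296296] z 0.0186 ((500.09234619140625, -35.20734786987305), (39.991241455078125, 55.36297607421875), 19.55248260498047)
top pull 133 [407.72180451 202.35338346] [ 0.4645 -0.221   0.092 ] [ 0.441 -0.241  0.085] [ 0.487 -0.2    0.1  ]
shutter pts 5961 [ 0.45  -0.445  0.09 ] [ 0.738 -0.126  0.2  ]
fit [-0.4658  0.6541  0.1188] 0.02460247037881352 0.9506794162053347 t -0.1176 0.2921 axis xy 0.6236 -0.2158
fit [-0.4658  0.6541  0.1188] 0.024602470378813763 0.9506794162053347 t -0.1176 0.2921 axis xy 0.6236 -0.2158<stdin>:16: RuntimeWarning: Mean of empty slice.
  ret = um.true_divide(
  return _methods._mean(a, axis=axis, dtype=dtype,
Traceback (most recent call last):
ValueError: zero-size array to reduction operation minimum which has no identity
```

The soap box is the middle-sized one: 80x57 mm, top at z = 26 mm, at (0.450, 0.213). The cabinet yaw is -0.466 and the pull lies at 140 mm radially, which matches the sizes given. I'll turn the tool to the cabinet's yaw first.

```bash
cat >> h.py <<'E'
from scipy.spatial.transform import Rotation as Ro
Y=-.4658;n=np.array([np.cos(Y),np.sin(Y),0]);t=np.array([-np.sin(Y),np.cos(Y),0])
C=.654*n+.012*t
def cab(x,y,z): return C+x*n+y*t+np.array([0,0,z])
def delta(o,target,yaw=None):
    R=Ro.from_rotvec(o['tool_rot']).as_matrix()
    print('t',o['t'],'pos',o['tool_pos'].round(4),'cab',[(( o['tool_pos']-C)@n).round(4),((o['tool_pos']-C)@t).round(4)],'z axis',R[:,2].round(3),'xyaw deg',np.degrees(np.arctan2(R[1,0],R[0,0])).round(2),'F',o['contact_force'].round(1),'open',round(o['opening'],4),'grip',o['grip_force'])
    print('shift cm',(R.T@(target-o['tool_pos'])*100).round(2))
    if yaw is not None: print('turn deg',-(np.degrees(yaw)-np.degrees(np.arctan2(R[1,0],R[0,0]))))
E
python3 -c "
from h import *;from station import ctrl
o=ctrl.get_obs();delta(o,cab(-.150,0,.231),Y);print(C,cab(-.15,0,0))"
```

```text
t 0.1 pos [ 0.1581 -0.6041  0.2302] cab [np.float64(-0.2415), np.float64(-0.4807)] z axis [-0.     0.002 -1.   ] xyaw deg 14.66 F [-0.8  1.2 -0.8] open 0.0855 grip 0.0
shift cm [ 3.862e+01 -3.005e+01 -2.000e-02]
turn deg 41.34376216202301
[ 0.58971415 -0.28301452  0.        ] [ 0.45569477 -0.21564386  0.        ]
```

Request:
send_rows(rows=[[8.5, [0, 0, 0], 10.3], [8.5, [0, 0, 0], 10.3], [8.5, [0, 0, 0], 10.3], [8.5, [0, 0, 0], 10.4], [8.5, [0, 0, 0], 0], [8.5, [0, 0, 0], 0]])

```text
t: 0.85
tool_pos: [0.1581, -0.6045, 0.2309]
tool_rot: [-3.057, 0.72, 0.0]
contact_force: [-0.3, 0.5, 0.6]
opening: 0.0849
grip_force: 0.0
```

```bash
python3 -c "
from h import *;from station import ctrl
o=ctrl.get_obs();delta(o,cab(-.150,0,.231),Y)"
```

```text
t 0.85 pos [ 0.1581 -0.6045  0.2309] cab [np.float64(-0.2412), np.float64(-0.481)] z axis [-0.     0.001 -1.   ] xyaw deg -26.5 F [-0.3  0.5  0.6] open 0.0849 grip 0.0
shift cm [ 9.280e+00 -4.807e+01  1.000e-02]
turn deg 0.1887112857364457
```

Request:
send_rows(rows=[[8.5, [0.93, -4.81, 0], 0.2], [8.5, [0.93, -4.81, 0], 0], [8.5, [0.93, -4.81, 0], 0], [8.5, [0.93, -4.81, 0], 0], [8.5, [0.93, -4.81, 0], 0], [8.5, [0.93, -4.81, 0], 0], [8.5, [0.93, -4.81, 0], 0], [8.5, [0.93, -4.81, 0], 0], [8.5, [0.93, -4.81, 0], 0], [8.5, [0.93, -4.81, 0], 0]])

```text
t: 2.1
tool_pos: [0.459, -0.216, 0.2315]
tool_rot: [3.056, -0.726, 0.001]
contact_force: [0.7, -0.6, -1.1]
opening: 0.0851
grip_force: 0.0
```

Request:
send_rows(rows=[[8.5, [0, 0, 0], 0], [8.5, [0, 0, 0], 0], [8.5, [0, 0, 0], 0]])

```text
t: 2.48
tool_pos: [0.4576, -0.2183, 0.2313]
tool_rot: [3.055, -0.731, -0.0]
contact_force: [-0.6, 0.3, -1.4]
opening: 0.085
grip_force: 0.0
```

```bash
python3 - <<'E'
from h import *;from station import ctrl
o=ctrl.get_obs();delta(o,cab(-.150,0,.062),Y)
e=ctrl.get_image('wrist');cv2.imwrite('pics/w1.png',e['frame'][:,:,::-1]);Q=cloud(e);h=cv2.cvtColor(e['frame'],cv2.COLOR_RGB2HSV)
m=(h[...,0]>17)&(h[...,0]<30)&(h[...,1]>180)&(h[...,2]>120)&(Q[...,2]>.07)&(Q[...,2]<.11)
q=Q[m]-C;print(m.sum())
for v in(q@n,q@t,q[:,2]):print(np.percentile(v,[1,10,50,90,99]).round(4))
E
```

```text
t 2.475 pos [ 0.4576 -0.2183  0.2313] cab [np.float64(-0.1471), np.float64(-0.0015)] z axis [-0. -0. -1.] xyaw deg -26.91 F [-0.6  0.3 -1.4] open 0.085 grip 0.0
shift cm [-0.29 -0.15 16.93]
turn deg -0.2239314870738589
0Traceback (most recent call last):
  File "<stdin>", line 6, in <module>
    return _quantile_unchecked(
        a, q, axis, out, overwrite_input, method, keepdims, weights)
    return _ureduce(a,
                    func=_quantile_ureduce_func,
    ...<5 lines>...
                    overwrite_input=overwrite_input,
                    method=method)
    r = func(a, **kwargs)
    result = _quantile(arr,
                       quantiles=q,
    ...<2 lines>...
                       out=out,
                       weights=wgt)
    slices_having_nans = np.isnan(arr[-1, ...])
                                  ~~~^^^^^^^^^
IndexError: index -1 is out of bounds for axis 0 with size 0
```

View pics/w1.png

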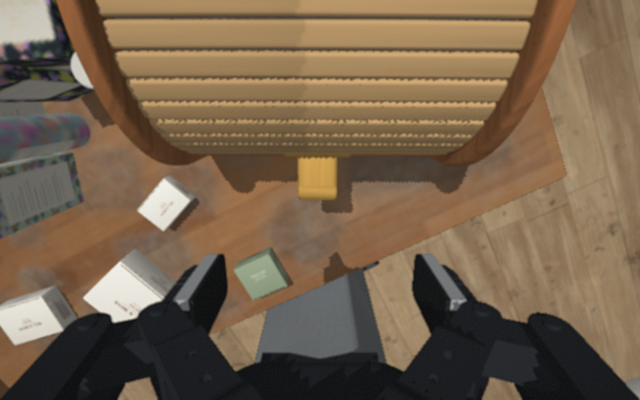

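The wrist view shows the pull at (318,178), midway between the fingers, and the slats run level, so the yaw is right. I'll measure the pull from this view.

```bash
python3 - <<'E'
from h import *;from station import ctrl
e=ctrl.get_image('wrist');Q=cloud(e);h=cv2.cvtColor(e['frame'],cv2.COLOR_RGB2HSV)
print(h[178,318],Q[178,318])
m=np.zeros((400,640),bool);m[150:205,290:345]=1
m&=(h[...,1]>140)&(h[...,2]>130)&(Q[...,2]>.07)
q=Q[m]-C;print(m.sum())
for v in(q@n,q@t,q[:,2]):print(np.percentile(v,[1,10,50,90,99]).round(4))
E
```

```text
[ 19 153 201] [ 0.46284065 -0.22044994  0.09094366]
1592
[-0.1597 -0.1553 -0.1407 -0.1261 -0.1226]
[-0.0174 -0.0138 -0.0002  0.0135  0.0172]
[0.0875 0.0891 0.0913 0.095  0.0963]
```

Request:
send_rows(rows=[[8.5, [-0.3, -0.15, 3], -0.2], [8.5, [0, 0, 3], 0], [8.5, [0, 0, 3], 0], [8.5, [0, 0, 2.5], 0], [8.5, [0, 0, 2], 0], [8.5, [0, 0, 1.5], 0], [8.5, [0, 0, 1], 0], [8.5, [0, 0, 0.7], 0], [8.5, [0, 0, 0], 0], [8.5, [0, 0, 0], 0]])

```text
t: 3.82
tool_pos: [0.4566, -0.2149, 0.065]
tool_rot: [3.057, -0.724, 0.002]
contact_force: [-0.1, -0.1, 0.3]
opening: 0.085
grip_force: 0.0
```

Request:
send_rows(rows=[[3, [0, 0, 0], 0], [3, [0, 0, 0], 0], [3, [0, 0, 0], 0], [3, [0, 0, 0], 0], [3, [0, 0, 0], 0], [3, [0, 0, 0], 0]], newtons=35)

```text
t: 4.58
tool_pos: [0.4561, -0.2151, 0.0644]
tool_rot: [3.056, -0.724, -0.0]
contact_force: [-2.6, -3.7, 0.5]
opening: 0.0358
grip_force: 40.7
```

```bash
python3 - <<'E'
from h import *;from station import ctrl
o=ctrl.get_obs();delta(o,cab(-.150,0,.062),Y)
p=o['tool_pos']-C;R=np.hypot(p@n,p[2]+.019-.068);f0=np.arctan2(p[2]+.019-.068,-p@n);print(R,f0)
a=f0+1.72*np.linspace(0,1,31)
print((np.c_[np.diff(-R*np.cos(a)),-np.diff(R*np.sin(a))]*100).round(2).tolist())
E
```

```text
t 4.575 pos [ 0.4561 -0.2151  0.0644] cab [np.float64(-0.1499), np.float64(0.0006)] z axis [-0.    -0.001 -1.   ] xyaw deg -26.65 F [-2.6 -3.7  0.5] open 0.0358 grip 40.68431792780757
shift cm [-0.01  0.06  0.24]
turn deg 0.035833409304576236
0.15069483686209886 0.10265445731715228
[[0.11, -0.86], [0.16, -0.85], [0.21, -0.84], [0.26, -0.82], [0.3, -0.81], [0.35, -0.79], [0.4, -0.77], [0.44, -0.74], [0.48, -0.72], [0.52, -0.69], [0.56, -0.66], [0.6, -0.62], [0.63, -0.59], [0.66, -0.55], [0.69, -0.51], [0.72, -0.47], [0.75, -0.43], [0.77, -0.39], [0.79, -0.34], [0.81, -0.3], [0.83, -0.25], [0.84, -0.2], [0.85, -0.15], [0.86, -0.1], [0.86, -0.05], [0.86, -0.01], [0.86, 0.04], [0.86, 0.09], [0.85, 0.14], [0.84, 0.19]]
```

Request:
send_rows(rows=[[3, [0.11, 0, -0.86], 0], [3, [0.16, 0, -0.85], 0], [3, [0.21, 0, -0.84], 0], [3, [0.26, 0, -0.82], 0], [3, [0.3, 0, -0.81], 0], [3, [0.35, 0, -0.79], 0], [3, [0.4, 0, -0.77], 0], [3, [0.44, 0, -0.74], 0], [3, [0.48, 0, -0.72], 0], [3, [0.52, 0, -0.69], 0]])

```text
t: 5.82
tool_pos: [0.4833, -0.229, 0.1412]
tool_rot: [3.057, -0.724, -0.008]
contact_force: [-3.2, -4.7, -5.3]
opening: 0.0353
grip_force: 39.0
```

Request:
send_rows(rows=[[3, [0.56, 0, -0.66], 0], [3, [0.6, 0, -0.62], 0], [3, [0.63, 0, -0.59], 0], [3, [0.66, 0, -0.55], 0], [3, [0.69, 0, -0.51], 0], [3, [0.72, 0, -0.47], 0], [3, [0.75, 0, -0.43], 0], [3, [0.77, 0, -0.39], 0], [3, [0.79, 0, -0.34], 0], [3, [0.81, 0, -0.3], 0]])

```text
t: 7.08
tool_pos: [0.5453, -0.2608, 0.19]
tool_rot: [3.056, -0.724, -0.01]
contact_force: [-5.8, -5.0, -2.7]
opening: 0.0353
grip_force: 39.4
```

Request:
send_rows(rows=[[3, [0.83, 0, -0.25], 0], [3, [0.84, 0, -0.2], 0], [3, [0.85, 0, -0.15], 0], [3, [0.86, 0, -0.1], 0], [3, [0.86, 0, -0.05], 0], [3, [0.86, 0, -0.01], 0], [3, [0.86, 0, 0.04], 0], [3, [0.86, 0, 0.09], 0], [3, [0.5, 0, 0.08], 0], [3, [0, 0, 0], 0]])

```text
t: 8.32
tool_pos: [0.6116, -0.2947, 0.1964]
tool_rot: [3.055, -0.725, -0.005]
contact_force: [-3.7, -7.4, -0.8]
opening: 0.0354
grip_force: 41.1
```

```bash
python3 - <<'E'
from h import *;from station import ctrl
o=ctrl.get_obs();delta(o,cab(0,0,.19),Y)
p=o['tool_pos']-C;print(np.hypot(p@n,p[2]+.019-.068),np.arctan2(p[2]+.019-.068,-p@n))
e=ctrl.get_image('top');np.savez('top1.npz',**e);cv2.imwrite('pics/t1.png',cv2.resize(e['frame'][80:280,340:540,::-1],(600,600)))
E
```

```text
t 8.325 pos [ 0.6116 -0.2947  0.1964] cab [np.float64(0.0248), np.float64(-0.0006)] z axis [-0.004 -0.001 -1.   ] xyaw deg -26.69 F [-3.7 -7.4 -0.8] open 0.0354 grip 41.13236690929625
shift cm [-2.48 -0.06  0.64]
turn deg -0.003060659718148173
0.14945162570295265 1.737510743696858
```

View pics/t1.png

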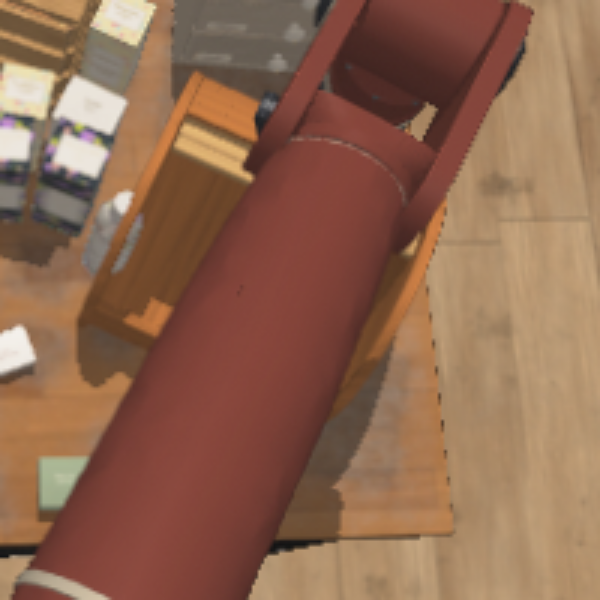

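The top view shows the shutter rolled under the hood and the interior clear; the pull angle gives a joint value near 1.63. I'll let go and rise.

Request:
send_rows(rows=[[8.5, [0, 0, 0], 0], [8.5, [0, 0, 0], 0], [8.5, [0, 0, 0], 0], [8.5, [0, 0, 0], 0], [8.5, [0, 0, -2], 0], [8.5, [0, 0, -3], 0], [8.5, [-4, 0, -3], 0], [8.5, [-5, 0, 0], 0], [8.5, [-5, 0, 0], 0], [8.5, [0, 0, 0], 0]])

```text
t: 9.62
tool_pos: [0.4858, -0.2292, 0.2786]
tool_rot: [3.057, -0.724, 0.002]
contact_force: [0.5, 0.1, -0.7]
opening: 0.0848
grip_force: 0.0
```

Request:
send_rows(rows=[[8.5, [-2, 0, 0], -10], [8.5, [0, 0, 0], -10], [8.5, [0, 0, 0], -10], [8.5, [0, 0, 0], -10], [8.5, [0, 0, 0], -10], [8.5, [0, 0, 0], -10], [8.5, [0, 0, 0], -10], [8.5, [0, 0, 0], -10], [8.5, [0, 0, 0], -10], [8.5, [0, 0, 0], -10]])

```text
t: 10.88
tool_pos: [0.471, -0.2222, 0.2791]
tool_rot: [2.512, 1.882, 0.001]
contact_force: [-0.2, -0.4, -0.0]
opening: 0.0851
grip_force: 0.0
```

Request:
send_rows(rows=[[8.5, [0, 0, 0], -7.9], [8.5, [0, 0, 0], 0], [8.5, [0, 0, 0], 0]])

```text
t: 11.25
tool_pos: [0.4704, -0.2218, 0.2781]
tool_rot: [2.385, 2.043, 0.001]
contact_force: [-0.3, -0.2, 0.4]
opening: 0.085
grip_force: 0.0
```

```bash
python3 - <<'E'
from h import *;from station import ctrl
o=ctrl.get_obs();delta(o,np.array([.4504,.213,.2]),np.radians(81.2));print(o['q'])
E
```

```text
t 11.25 pos [ 0.4704 -0.2218  0.2781] cab [np.float64(-0.1341), np.float64(0.0011)] z axis [ 0.001 -0.001 -1.   ] xyaw deg 81.15 F [-0.3 -0.2  0.4] open 0.085 grip 0.0
shift cm [42.66 -8.68  7.79]
turn deg -0.05095900581056867
[-5.83856753e-01 -2.25684535e-01  1.79688365e+00  7.48240551e-05
  1.56920652e+00 -4.29378688e-01]
```

Request:
send_rows(rows=[[8.5, [5.33, -1.08, 0], 0], [8.5, [5.33, -1.08, 0], 0], [8.5, [5.33, -1.08, 0], 0], [8.5, [5.33, -1.08, 1], 0], [8.5, [5.33, -1.08, 1], 0], [8.5, [5.33, -1.08, 2], 0], [8.5, [5.33, -1.08, 2], 0], [8.5, [5.33, -1.08, 1.8], 0], [8.5, [0, 0, 0], 0], [8.5, [0, 0, 0], 0]])

```text
t: 12.5
tool_pos: [0.4496, 0.213, 0.1997]
tool_rot: [2.384, 2.045, 0.0]
contact_force: [-0.0, -0.7, -0.9]
opening: 0.0848
grip_force: 0.0
```

Request:
send_rows(rows=[[8.5, [0, 0, 0], 0]])

```text
t: 12.62
tool_pos: [0.4501, 0.2121, 0.2002]
tool_rot: [2.386, 2.043, 0.002]
contact_force: [-0.0, 0.6, 0.2]
opening: 0.0849
grip_force: 0.0
```

```bash
python3 - <<'E'
from h import *;from station import ctrl
o=ctrl.get_obs()
d=ctrl.get_image('wrist');cv2.imwrite('pics/w2.png',d['frame'][:,:,::-1]);P=cloud(d);hsv=cv2.cvtColor(d['frame'],cv2.COLOR_RGB2HSV)
m=(abs(P[...,2]-.026)<.006)&(hsv[...,1]<60)&(np.linalg.norm(P[...,:2]-[.45,.213],axis=-1)<.07)
c,_=cv2.findContours(m.astype(np.uint8),cv2.RETR_EXTERNAL,cv2.CHAIN_APPROX_NONE)
k=max(c,key=cv2.contourArea)[:,0];w=plane(d,k,.026);r=cv2.minAreaRect((w[:,:2]*1000).astype(np.float32))
print(k.mean(0),np.median(P[m],0),r)
delta(o,np.array([r[0][0]/1000,r[0][1]/1000,.2]))
E
```

```text
[319.75       171.91796875] [0.45081124 0.21608746 0.02636661] ((450.56036376953125, 213.94493103027344), (77.63229370117188, 55.97323989868164), 81.16497802734375)
t 12.625 pos [0.4501 0.2121 0.2002] cab [np.float64(-0.3472), np.float64(0.3797)] z axis [ 0.002  0.    -1.   ] xyaw deg 81.13 F [-0.   0.6  0.2] open 0.0849 grip 0.0
shift cm [0.19 0.02 0.02]
```

View pics/w2.png

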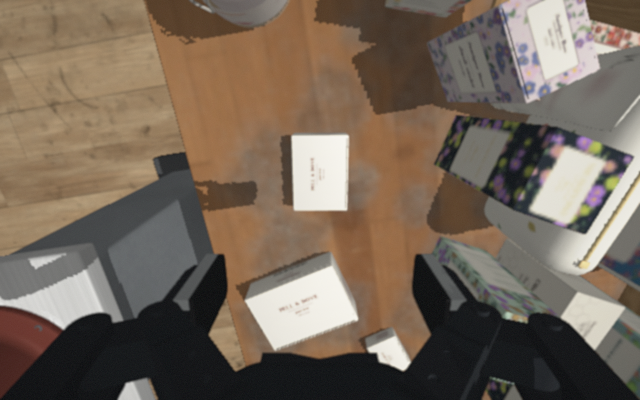

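The wrist view shows the soap box at (320,172), 78x56 mm, squared between the fingers. I'll descend and grip it.

Request:
send_rows(rows=[[8.5, [0.19, 0, 4], 0], [8.5, [0, 0, 4], 0], [8.5, [0, 0, 4], 0], [8.5, [0, 0, 3], 0], [8.5, [0, 0, 2.2], 0], [8.5, [0, 0, 1.5], 0], [8.5, [0, 0, 0.9], 0], [8.5, [0, 0, 0], 0], [8.5, [0, 0, 0], 0]])

```text
t: 13.8
tool_pos: [0.4504, 0.2151, 0.0043]
tool_rot: [2.384, 2.045, 0.003]
contact_force: [-0.4, -0.1, 0.1]
opening: 0.0853
grip_force: 0.0
```

Request:
send_rows(rows=[[5, [0, 0, 0], 0], [5, [0, 0, 0], 0], [5, [0, 0, 0], 0], [5, [0, 0, 0], 0], [5, [0, 0, 0], 0]], newtons=30)

```text
t: 14.42
tool_pos: [0.4503, 0.2152, 0.0041]
tool_rot: [2.384, 2.045, 0.002]
contact_force: [0.1, -0.3, 5.7]
opening: 0.0553
grip_force: 33.6
```

Request:
send_rows(rows=[[5, [0, 0, -0.5], 0], [5, [0, 0, -1], 0], [5, [0, 0, -2], 0], [5, [0, 0, -3], 0], [5, [0, 0, -4], 0], [5, [0, 0, -5], 0], [5, [0, 0, -5], 0], [5, [0, 0, -3.5], 0], [5, [0, 0, -1], 0], [5, [0, 0, 0], 0]])

```text
t: 15.68
tool_pos: [0.4493, 0.2149, 0.2529]
tool_rot: [-2.384, -2.046, 0.0]
contact_force: [0.1, -0.6, -1.2]
opening: 0.0552
grip_force: 32.8
```

Request:
send_rows(rows=[[5, [-5.33, 1, 0], 0], [5, [-5.33, 1, 0], 0], [5, [-5.33, 1, 0], 0], [5, [-5.33, 1, 0], 0], [5, [-5.33, 1, 0], 0], [5, [-5.33, 1, 0], 0], [5, [-5.33, 1, 0], 0], [5, [-4, 0, 0], 0], [5, [0, 0, 0], 0], [5, [0, 0, 0], 0]])

```text
t: 16.92
tool_pos: [0.4552, -0.2032, 0.2512]
tool_rot: [-2.382, -2.043, 0.001]
contact_force: [0.6, 1.1, -0.8]
opening: 0.0555
grip_force: 32.8
```

Request:
send_rows(rows=[[5, [0, 0, 0], -9], [5, [0, 0, 0], -9], [5, [0, 0, 0], -9], [5, [0, 0, 0], -9], [5, [0, 0, 0], -9], [5, [0, 0, 0], -9], [5, [0, 0, 0], -9], [5, [0, 0, 0], -9], [5, [0, 0, 0], 0], [5, [0, 0, 0], 0]])

```text
t: 18.18
tool_pos: [0.456, -0.2032, 0.2529]
tool_rot: [-0.728, -3.056, -0.0]
contact_force: [0.1, -0.3, -0.8]
opening: 0.0555
grip_force: 32.8
```

```bash
python3 - <<'E'
from h import *;from station import ctrl
o=ctrl.get_obs();delta(o,cab(-.058,0,.025),Y+np.pi)
for nm in('top','wrist'):
    d=ctrl.get_image(nm);cv2.imwrite(f'pics/{nm}3.png',d['frame'][:,:,::-1]);np.savez(nm+'3.npz',**d)
E
```

```text
t 18.175 pos [ 0.456  -0.2032  0.2529] cab [np.float64(-0.1553), np.float64(0.0113)] z axis [-0.  0. -1.] xyaw deg 153.21 F [ 0.1 -0.3 -0.8] open 0.0555 grip 32.77257800102234
shift cm [-9.75 -1.11 22.79]
turn deg -0.10603867363815311
```

View pics/wrist3.png

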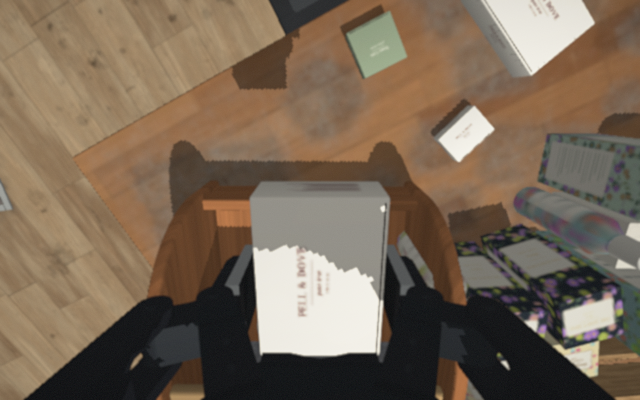

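The wrist view shows the box held level over the open cabinet, which is centred below it. I'll go in and down.

Request:
send_rows(rows=[[5, [-2.75, -0.5, 0], 0], [5, [-4, -0.6, 0], 0], [5, [-3, 0, 0], 0], [5, [0, 0, 2], 0], [5, [0, 0, 3], 0], [5, [0, 0, 4], 0], [5, [0, 0, 4], 0], [5, [0, 0, 3], 0], [5, [0, 0, 1], 0], [5, [0, 0, 0], 0]])

```text
t: 19.52
tool_pos: [0.5374, -0.2572, 0.0827]
tool_rot: [-0.726, -3.055, -0.001]
contact_force: [0.2, 0.6, -1.6]
opening: 0.0556
grip_force: 32.7
```

Request:
send_rows(rows=[[5, [0, 0, 1.5], 0], [5, [0, 0, 1.5], 0], [5, [0, 0, 1], 0], [5, [0, 0, 0.8], 0], [5, [0, 0, 0.4], 0], [5, [0, 0, 0], 0]])

```text
t: 20.27
tool_pos: [0.538, -0.2577, 0.031]
tool_rot: [-0.726, -3.056, -0.0]
contact_force: [-0.9, 0.5, -1.4]
opening: 0.0554
grip_force: 32.8
```

```bash
python3 - <<'E'
from h import *;from station import ctrl
o=ctrl.get_obs();delta(o,cab(-.058,0,.0245),Y+np.pi)
E
```

```text
t 20.275 pos [ 0.538  -0.2577  0.031 ] cab [np.float64(-0.0576), np.float64(-0.0006)] z axis [-0.  0. -1.] xyaw deg 153.26 F [-0.9  0.5 -1.4] open 0.0554 grip 32.787020802497864
shift cm [0.04 0.06 0.65]
turn deg -0.055236498158507175
```

Request:
send_rows(rows=[[5, [0, 0, 0.3], 0], [5, [0, 0, 0.3], 0], [5, [0, 0, 0.1], 0], [5, [0, 0, 0], 0], [5, [0, 0, 0], 0]])

```text
t: 20.9
tool_pos: [0.5381, -0.2578, 0.0244]
tool_rot: [0.727, 3.056, -0.0]
contact_force: [-0.2, 0.4, -1.3]
opening: 0.0551
grip_force: 32.8
```

Request:
send_rows(rows=[[5.8, [0, 0, 0], 0], [6.2, [0, 0, 0], 0], [8.5, [0, 0, 0], 0], [8.5, [0, 0, 0], 0], [8.5, [0, 0, 0], 0], [8.5, [0, 0, -1], 0], [8.5, [0, 0, -2], 0], [8.5, [0, 0, -4], 0], [8.5, [0, 0, -5], 0], [8.5, [0, 0, -5], 0]])

```text
t: 22.15
tool_pos: [0.5382, -0.2578, 0.1977]
tool_rot: [0.726, 3.055, -0.001]
contact_force: [1.2, -1.1, -0.0]
opening: 0.0849
grip_force: 0.0
```

Request:
send_rows(rows=[[8.5, [0, 0, -5], 0], [8.5, [0, 0, -3], 0], [8.5, [0, 0, 0], 0], [8.5, [0, 0, 0], 0], [8.5, [0, 0, 0], 0]])

```text
t: 22.78
tool_pos: [0.5373, -0.2572, 0.2722]
tool_rot: [-0.726, -3.053, -0.002]
contact_force: [-0.9, 0.0, -0.2]
opening: 0.0849
grip_force: 0.0
```

```bash
python3 - <<'E'
from h import *;from station import ctrl
o=ctrl.get_obs();delta(o,cab(.023,0,.29),Y+np.pi)
d=ctrl.get_image('wrist');cv2.imwrite('pics/w4.png',d['frame'][:,:,::-1]);P=cloud(d);hsv=cv2.cvtColor(d['frame'],cv2.COLOR_RGB2HSV)
q=P-C;x=q@n;y=q@t
m=(abs(P[...,2]-.046)<.008)&(hsv[...,1]<60)&(abs(x)<.11)&(abs(y)<.11)
v=P[m];print('box',m.sum(),np.percentile(x[m],[1,50,99]).round(4),np.percentile(y[m],[1,50,99]).round(4),np.percentile(v[:,2],[2,50,98]).round(4))
d=ctrl.get_image('top');cv2.imwrite('pics/t4.png',cv2.resize(d['frame'][80:280,340:540,::-1],(600,600)))
E
```

```text
t 22.775 pos [ 0.5373 -0.2572  0.2722] cab [np.float64(-0.0585), np.float64(-0.0005)] z axis [-0.003  0.002 -1.   ] xyaw deg 153.26 F [-0.9  0.  -0.2] open 0.0849 grip 0.0
shift cm [-8.14  0.06 -1.81]
turn deg -0.056184869309362284
box 5314 [-0.0954 -0.0318  0.0789] [-0.066  -0.0139  0.0261] [0.0445 0.047  0.0536]
```

View pics/w4.png

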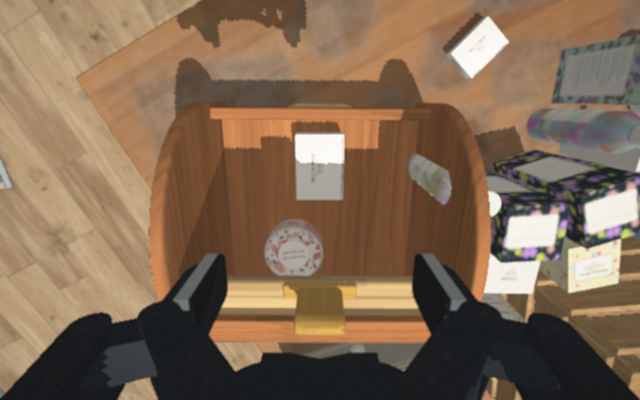

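The wrist view shows the box flat at (320,165), the tin untouched at (293,250) and the pull centred at (320,308). Next I re-grip the pull where I released it.

Request:
send_rows(rows=[[8.5, [-3, 0, 0], 0], [8.5, [-3.3, 0, 0], 0], [8.5, [-2, 0, 0], 0], [8.5, [0, 0, 0], 0], [8.5, [0, 0, 3], 0], [8.5, [0, 0, 2.5], 0], [8.5, [0, 0, 1.5], 0], [8.5, [0, 0, 0.5], 0], [8.5, [0, 0, 0], 0], [8.5, [0, 0, 0], 0]])

```text
t: 24.12
tool_pos: [0.6127, -0.2954, 0.2008]
tool_rot: [0.726, 3.054, -0.001]
contact_force: [0.1, -0.5, -0.4]
opening: 0.0847
grip_force: 0.0
```

Request:
send_rows(rows=[[3, [0, 0, 0], 0], [3, [0, 0, 0], 0], [3, [0, 0, 0], 0], [3, [0, 0, 0], 0], [3, [0, 0, 0], 0], [3, [0, 0, 0], 0]], newtons=40)

```text
t: 24.88
tool_pos: [0.6124, -0.2951, 0.1997]
tool_rot: [0.726, 3.056, -0.0]
contact_force: [-0.0, -0.5, 2.9]
opening: 0.0353
grip_force: 42.1
```

```bash
python3 - <<'E'
from h import *;from station import ctrl
o=ctrl.get_obs();delta(o,cab(.0248,0,.1964),Y+np.pi)
p=o['tool_pos']-C;R=np.hypot(p@n,p[2]+.019-.068);f0=np.arctan2(p[2]+.019-.068,-p@n);print(R,f0)
a=np.linspace(f0,.095,31)
print((np.c_[-np.diff(-R*np.cos(a)),-np.diff(R*np.sin(a))]*100).round(2).tolist())
E
```

```text
t 24.875 pos [ 0.6124 -0.2951  0.1997] cab [np.float64(0.0257), np.float64(-0.0006)] z axis [ 0.001 -0.    -1.   ] xyaw deg 153.26 F [-0.  -0.5  2.9] open 0.0353 grip 42.10137708891125
shift cm [0.09 0.06 0.33]
turn deg -0.05558772321330707
0.15287459481610227 1.739748738865895
[[0.83, -0.12], [0.83, -0.07], [0.84, -0.03], [0.84, 0.02], [0.84, 0.07], [0.83, 0.11], [0.82, 0.16], [0.81, 0.2], [0.8, 0.25], [0.79, 0.29], [0.77, 0.33], [0.75, 0.37], [0.73, 0.41], [0.71, 0.45], [0.68, 0.49], [0.65, 0.53], [0.62, 0.56], [0.59, 0.6], [0.56, 0.63], [0.52, 0.66], [0.48, 0.68], [0.45, 0.71], [0.41, 0.73], [0.37, 0.75], [0.32, 0.77], [0.28, 0.79], [0.24, 0.8], [0.19, 0.82], [0.15, 0.82], [0.1, 0.83]]
```

Request:
send_rows(rows=[[3, [0.83, 0, -0.12], 0], [3, [0.83, 0, -0.07], 0], [3, [0.84, 0, -0.03], 0], [3, [0.84, 0, 0.02], 0], [3, [0.84, 0, 0.07], 0], [3, [0.83, 0, 0.11], 0], [3, [0.82, 0, 0.16], 0], [3, [0.81, 0, 0.2], 0], [3, [0.8, 0, 0.25], 0], [3, [0.79, 0, 0.29], 0]])

```text
t: 26.12
tool_pos: [0.54, -0.2581, 0.1916]
tool_rot: [0.725, 3.051, -0.001]
contact_force: [4.8, 0.6, 1.3]
opening: 0.0351
grip_force: 42.2
```

Request:
send_rows(rows=[[3, [0.77, 0, 0.33], 0], [3, [0.75, 0, 0.37], 0], [3, [0.73, 0, 0.41], 0], [3, [0.71, 0, 0.45], 0], [3, [0.68, 0, 0.49], 0], [3, [0.65, 0, 0.53], 0], [3, [0.62, 0, 0.56], 0], [3, [0.59, 0, 0.6], 0], [3, [0.56, 0, 0.63], 0], [3, [0.52, 0, 0.66], 0]])

```text
t: 27.38
tool_pos: [0.4796, -0.2272, 0.1404]
tool_rot: [-0.726, -3.056, -0.003]
contact_force: [3.6, 4.7, 5.0]
opening: 0.0358
grip_force: 43.8
```

Request:
send_rows(rows=[[3, [0.48, 0, 0.68], 0], [3, [0.45, 0, 0.71], 0], [3, [0.41, 0, 0.73], 0], [3, [0.37, 0, 0.75], 0], [3, [0.32, 0, 0.77], 0], [3, [0.28, 0, 0.79], 0], [3, [0.24, 0, 0.8], 0], [3, [0.19, 0, 0.82], 0], [3, [0.1, 0, 0.5], 0], [3, [0, 0, 0], 0]])

```text
t: 28.62
tool_pos: [0.4535, -0.2139, 0.0732]
tool_rot: [-0.726, -3.054, -0.005]
contact_force: [3.0, 5.0, -0.3]
opening: 0.0355
grip_force: 43.9
```

```bash
python3 - <<'E'
from h import *;from station import ctrl
o=ctrl.get_obs();delta(o,cab(-.152,0,.063),Y+np.pi)
p=o['tool_pos']-C;print(np.hypot(p@n,p[2]+.019-.068),np.arctan2(p[2]+.019-.068,-p@n))
E
```

```text
t 28.625 pos [ 0.4535 -0.2139  0.0732] cab [np.float64(-0.1528), np.float64(0.0006)] z axis [-0.002  0.004 -1.   ] xyaw deg 153.25 F [ 3.   5.  -0.3] open 0.0355 grip 43.88106657883327
shift cm [-0.08 -0.06  1.02]
turn deg -0.05884169925980132
0.15467658665590242 0.15682600519311865
```

Nearly shut; I'll push further down in small steps until the force rises at the sill.

Request:
send_rows(rows=[[3, [0, 0, 0.4], 0], [3, [0, 0, 0.4], 0], [3, [0, 0, 0.2], 0], [3, [0, 0, 0], 0]])

```text
t: 29.12
tool_pos: [0.4523, -0.2133, 0.0628]
tool_rot: [-0.725, -3.05, -0.006]
contact_force: [0.2, 6.3, 2.1]
opening: 0.0355
grip_force: 44.3
```

Request:
send_rows(rows=[[3, [0, 0, 0.2], 0], [3, [0, 0, 0.2], 0], [3, [0, 0, 0], 0]])

```text
t: 29.5
tool_pos: [0.452, -0.2131, 0.0587]
tool_rot: [-0.725, -3.05, -0.006]
contact_force: [-1.9, 6.0, 1.0]
opening: 0.0356
grip_force: 44.5
```

Request:
send_rows(rows=[[3, [0, 0, 0.2], 0], [3, [0, 0, 0.2], 0], [3, [0, 0, 0], 0]])

```text
t: 29.88
tool_pos: [0.452, -0.2131, 0.0572]
tool_rot: [-0.724, -3.048, -0.007]
contact_force: [-9.6, 10.6, 18.9]
opening: 0.0352
grip_force: 46.4
```

```bash
python3 - <<'E'
from h import *;from station import ctrl
o=ctrl.get_obs();delta(o,cab(-.152,0,.063))
d=ctrl.get_image('side');cv2.imwrite('pics/s5.png',cv2.resize(d['frame'][120:280,340:540,::-1],(750,600)))
E
```

```text
t 29.875 pos [ 0.452  -0.2131  0.0572] cab [np.float64(-0.1544), np.float64(0.0006)] z axis [-0.008  0.006 -1.   ] xyaw deg 153.28 F [-9.6 10.6 18.9] open 0.0352 grip 46.39863576849166
shift cm [-0.24 -0.06 -0.58]
```

View pics/s5.png

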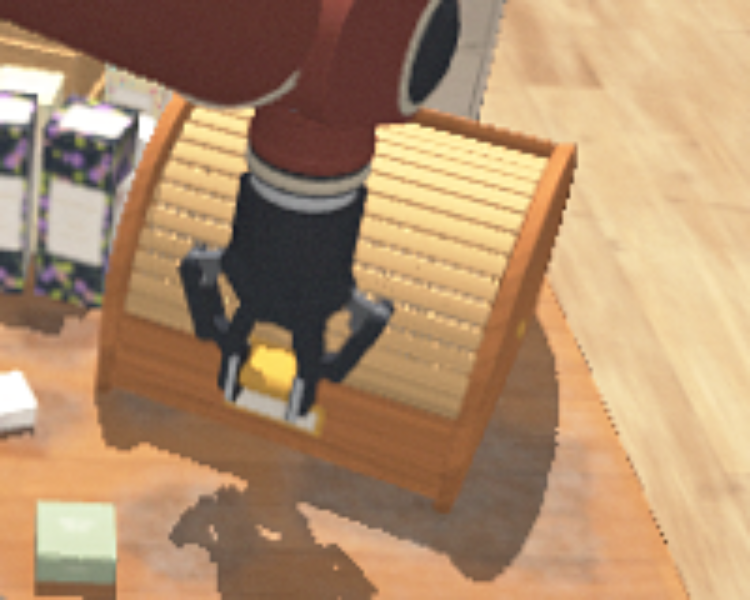

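The side view shows the shutter down on the sill with no gap, and the force rose to 19 N, so it is on its stop. I'll release and measure the pull.

Request:
send_rows(rows=[[3, [0, 0, -0.1], 0], [8.5, [0, 0, 0], 0], [8.5, [0, 0, 0], 0], [8.5, [0, 0, 0], 0], [8.5, [0, 0, 0], 0], [8.5, [0.5, 0, -2], 0], [8.5, [0, 0, -4], 0], [8.5, [0, 0, -5], 0], [8.5, [0, 0, -5], 0], [8.5, [0, 0, -3], 0]])

```text
t: 31.18
tool_pos: [0.4508, -0.2139, 0.2511]
tool_rot: [0.726, 3.053, -0.002]
contact_force: [-0.1, 0.4, -0.2]
opening: 0.0852
grip_force: 0.0
```

Request:
send_rows(rows=[[8.5, [5, 3, -3], 0], [8.5, [5, 5, 0], 0], [8.5, [0, 6, 0], 0], [8.5, [0, 6, 0], 0], [8.5, [0, 6, 0], 0], [8.5, [0, 6, 0], 0], [8.5, [0, 0, 0], 0], [8.5, [0, 0, 0], 0]])

```text
t: 32.17
tool_pos: [0.5086, 0.1072, 0.276]
tool_rot: [-0.726, -3.056, 0.001]
contact_force: [-0.4, 0.2, -0.3]
opening: 0.0852
grip_force: 0.0
```

```bash
python3 - <<'E'
from h import *;from station import ctrl
o=ctrl.get_obs();delta(o,cab(-.152,0,.063))
for nm in('top','side'):
  e0=dict(np.load(nm+'0.npz'));e1=ctrl.get_image(nm)
  cv2.imwrite(f'pics/{nm}6.png',cv2.resize(np.hstack([e0['frame'][140:240,350:500],e1['frame'][140:240,350:500]])[...,::-1],(800,267)))
  for e in(e0,e1):
    Q=cloud(e);h=cv2.cvtColor(e['frame'],cv2.COLOR_RGB2HSV)
    q=Q-C;x=q@n;y=q@t
    m=(x<-.118)&(x>-.17)&(abs(y)<.022)&(Q[...,2]>.074)&(Q[...,2]<.11)&(h[...,1]>140)
    print(nm,m.sum(),np.argwhere(m).mean(0)[::-1].round(2),np.median(x[m]).round(4),np.percentile(Q[m][:,2],[5,50,95]).round(4))
E
```

```text
t 32.175 pos [0.5086 0.1072 0.276 ] cab [np.float64(-0.2477), np.float64(0.3122)] z axis [-0.001 -0.001 -1.   ] xyaw deg 153.28 F [-0.4  0.2 -0.3] open 0.0852 grip 0.0
shift cm [ -9.6  -31.19  21.32]
top 204 [407.37 202.18] -0.1396 [0.0867 0.0918 0.0977]
top 202 [406.69 202.99] -0.1411 [0.08   0.0843 0.0889]
side 200 [413.59 215.34] -0.147 [0.0843 0.0916 0.0962]
side 204 [412.98 217.78] -0.1467 [0.0784 0.0845 0.0883]
```

View pics/side6.png

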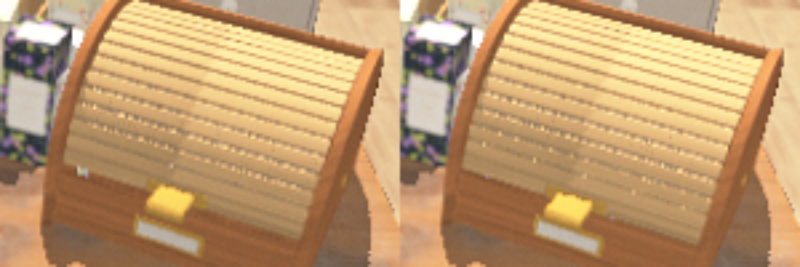

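In the side-by-side crops, the pull (right, about (570,208)) sits 7 mm lower than at the start. Its top is at z = 84.5 mm, which matches the fully shut value, and nothing is touching the robot.

```bash
python3 -c "
from station import ctrl
print(ctrl.finish_job())"
```

```text
the job is handed in; nothing more can be done
None
```

The soap box lies flat in front of the tin, the shutter is fully shut with the gripper clear of it, and the job is handed in at about 32 s of the 72 s allowed; no verdict came back.

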